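# Nudge a stray thread reel into its drawer pocket and shut the drawer

## Task

A reel of thread is standing out of its pocket on the flat front part of the open drawer, too high for the drawer to close. Nudge it along the drawer's insert, keeping it upright and not lifting it, until it drops into the empty pocket in the row with the other two reels. Then push the drawer fully shut, with all three reels down in their pockets, and leave the thread cones and the jar where they are.

Things in the scene. Friction and masses are not known exactly. Their poses are not given: they have to be found in the camera images.
- reel_loose_centre (a point): Centre (half-way up the axis) of the stray full thread reel: an upright cylinder 72 mm in diameter, 46 mm high, about 160 g, white plastic flanges top and bottom and blue-grey thread wound flush between. It stands loose on the flat front part of the drawer's insert, its centre 53 mm above the bench; when down in a pocket its centre is 39 mm above the bench.
- reel_b_centre (a point): Centre (half-way up) of a second, equal reel, already down in one of the three pockets.
- reel_c_centre (a point): Centre (half-way up) of a third, equal reel, already down in another of the three pockets.
- pocket0 (a point): Centre of the mouth, at deck height, of the pocket at the drawer's -y end of the row of three. Each pocket is round, 80 mm in diameter, 14 mm deep, dark-bottomed. The pockets lie 88 mm apart along the drawer's y, their centres 245 mm behind drawer_front along its x. They move with the drawer. Which one is empty varies: the one with no reel in it.
- pocket1 (a point): The same for the middle pocket. (A reel pushed over a pocket first tips a little, with its rear edge still hanging on the pocket's rim, and drops level once it is nudged on to the middle.)
- pocket2 (a point): The same for the pocket at the drawer's +y end of the row.
- drawer_front (a point): Middle of the outer face of the light-grey drawer front, 40 mm above the bench; moves with the drawer. Its x axis points level into the drawer, the way the drawer closes; z is up. The front is 294 mm wide, 12 mm thick, its top edge 67 mm above the bench. A pull lip 90 mm wide stands out 16 mm from the middle of the face, 49 to 59 mm above the bench.
- deck_front (a point): Front edge, at mid-width, of the drawer's grey insert, just inside the front; moves with the drawer, axes as drawer_front. The insert's flat deck is 30 mm above the bench and runs from here 353 mm along x and 136 mm to either side, between side walls 5 mm thick with tops 52 mm above the bench. The pockets are sunk in it.
- module_face (a point): Middle of the top front edge of the blue drawer module, 78 mm above the bench (ribs on top: 82 mm); fixed, 310 mm behind drawer_front at the start. Axes as drawer_front. The module is 316 mm wide and 400 mm deep. Its opening is 68 mm high: a reel down in a pocket passes under (top at 62 mm), a reel standing on the deck does not (76 mm).
- drawer (a joint): How far the drawer has been pushed in, in m: 0 open as at the start, 0.31 fully shut with its front flush with the module's face. It slides with about 4 N of friction plus 10 N per m/s and stays where it is left; nothing latches.
- cone_a_centre (a point): Bystander: middle of a blue thread cone, 80 mm in diameter and 134 mm high, standing on the module's top, at least 80 mm of free top before it (this point is 60 mm above its foot).
- cone_b_centre (a point): Bystander: middle of a beige thread cone of the same size standing on the bench in front of the drawer, to the robot's right.
- jar_centre (a point): Bystander: middle of a glass jar with a metal cap, 72 mm in diameter and 85 mm high, standing on the module's top beside the blue cone, well behind its front edge.
Not all that is in view belongs to the job. What is shaped like the part that bears reel_loose_centre but orange is not meant.

How it is judged:
On the way, in this order (a step that is already met when the one before it is completed fails the run):
1. the stray reel has dropped into the empty pocket (height (world z) of reel_loose_centre below 0.0435 m and angle between reel_loose_centre's own z axis and vertical below 0.1 rad and (horizontal distance between reel_loose_centre and pocket0 below 0.007 m or horizontal distance between reel_loose_centre and pocket1 below 0.007 m or horizontal distance between reel_loose_centre and pocket2 below 0.007 m)), for 0.3 s.
2. the drawer is pushed fully shut (value of joint drawer above 0.305 m), for 0.2 s.
At the end, for the whole second after the job is handed in: All three reels stand upright (within 0.1 rad) and at rest down in pockets (within 7 mm of a pocket's centre, centre less than 43.5 mm above the bench) and the drawer is shut to within 5 mm of fully home (all of step 1 and height (world z) of each of reel_b_centre, reel_c_centre below 0.0435 m and angle between each of reel_b_centre, reel_c_centre's own z axis and vertical below 0.1 rad and (horizontal distance between reel_b_centre and pocket0 below 0.007 m or horizontal distance between reel_b_centre and pocket1 below 0.007 m or horizontal distance between reel_b_centre and pocket2 below 0.007 m) and (horizontal distance between reel_c_centre and pocket0 below 0.007 m or horizontal distance between reel_c_centre and pocket1 below 0.007 m or horizontal distance between reel_c_centre and pocket2 below 0.007 m) and value of joint drawer above 0.305 m and linear speed of reel_loose below 0.02 m/s); the robot touches nothing.
It fails at once if the stray reel is lifted more than 17 mm off the deck (height (world z) of reel_loose_centre above 0.07 m).
It fails at once if the stray reel is tipped over (angle between reel_loose_centre's own z axis and vertical above 0.6 rad).
It fails at once if a thread cone or the jar is shoved more than 25 mm or knocked over (angle between any of cone_a_centre, cone_b_centre, jar_centre's own z axis and vertical above 0.4 rad or distance of any of cone_a_centre, cone_b_centre, jar_centre from where it was at the start of the episode above 0.025 m).
It also fails if it takes over 69 s, if anything falls off the work surface, if the arm or the gripper's body presses on something with over 40 N, if the wrist force passes 120 N, or if a joint passes its speed limit or range.

## Robot

A 7-joint arm with a two-finger parallel gripper is mounted at the origin on the work surface. World frame = base frame: x ahead of the robot, y to its left, z up, the work surface at z = 0. Lengths are in m, angles in rad, forces in N, time in s.
With the tool pointing down it reaches from about 0.4 to 0.85 m from the base axis. Payload 4.5 kg.
Tool frame: the origin (TCP) lies midway between the tips of the shut fingers; the grasp point (between the pads) lies 19 mm behind it; z points along the fingers, y is the direction in which the jaws open and shut (so a half turn about z gives the same grasp; the last joint's range is limited). The gripper opens to 88 mm and grips with 3 to 60 N. Pads are 18 mm wide; open, the fingers measure 123 mm over their backs; the gripper's body (75 mm by 187 mm) begins 45 mm behind the grasp point.
Start: joints at [1.29, 0.689, -0.195, 1.565, 0.157, 0.902, -0.215], TCP at [0.194, -0.594, 0.239] pointing down, gripper open.
Joint ranges: [-3.01, 3.01], [-0.46, 2.08], [-1.47, 1.51], [0.13, 2.56], [-1, 4.14], [0.04, 2.09], [-2.66, 2.66]. Speed limits (rad/s): [2.57, 2.57, 3.14, 3.14, 3.14, 3.14, 3.14].

## Interface

Orientations are given as a unit quaternion [x, y, z, w].
In Python, from plant import r gives the robot as it stands. The module is installed in compiled form; this text tells all that it offers.
- The arm moves only by the tool carry_out, never from a script. Its argument "commands" is a list of rows, each a list of 6 numbers: the shift along the tool's x, y, z in m, then the turn, a rotation vector about the tool's x, y, z in degrees. In form: [[dx, dy, dz, wx, wy, wz], ...]. A call has 1 to 12 rows; each row is the pose to reach, as a shift and turn from the pose commanded when the call began, along the tool's axes at that moment; what a row does not reach only later rows make up. A row lasts 1/10 s, in which the tool goes at most 50 mm and 8.59 degrees, less where a joint would pass 70% of its speed; a pose out of reach is approached as far as the arm can. A call with a gripper value outside its range is refused whole. "fingers" is the closure in counts, from 0 (fully open) to 255 (shut), set as the call begins (left out, the last holds). The fingers move at their own pace and stop on an object; "grip_force" is the grip in N (left out, the last holds). Time passes only in rows, so rows that repeat a pose let the fingers close. It gives the time, the measured TCP pose, the force and the opening at its end, in the units of the state.
- r.get_state(): the state, without advancing time (a new reading comes with each control period).
- r.snapshot(name): name is "scene" or "top" or "wrist"; returns a dict with "img" (420x560x3 uint8, blue, green, red), "intrinsics" (3x3 intrinsics, pixels), "k1" (the pictures are not rectified: a ray, as slopes to the right and down, at radius r is drawn at 1 + k1 r^2 times it, then the intrinsics apply), "extrinsics" (4x4, takes a point from camera to world coordinates); the wrist camera has in their place "tool_from_camera" (4x4, takes a point from camera to tool coordinates, whose origin is the TCP and whose axes are the flange's). Camera axes: x right, y down, z forward; pixel columns grow to the right and rows downward; lengths in m; the calibration is good to about 2 mm. A picture is of the moment at which its call begins: read the wrist's pose just before it. There is no depth.
- r.finish_job(): hands the job in, once; it reports no verdict.
Trained networks look in a picture, given as the dict that the camera call returned (one of the last four; its "shot" number tells which), for a name from the list of things; names that differ only in an ending like _2 or _b are one class to them, and where a whole thing is asked for, a point or a joint stands for the part that bears it (a point fixed in the world has none). Each returns a list of dicts, best first, with "p" (0 to 1); they miss things now and then, are a little off and sometimes report something else, mostly with a low value. They report only what shows in the picture. A call takes as long as a camera call. They do not tell look-alikes from the thing itself.
- r.spot_in(picture, label): "xyz" ([x, y, z] in m, in world coordinates, good to about 4 mm: the middle of the surface that is visible of it).
- r.spot_point(picture, label): "xyz" ([x, y, z] in m, in world coordinates, good to about 4 mm: a listed point, or the origin of a listed thing).
The state is a dict: "clock": time; "q": joint angles; "qd": joint speeds; "joint_torque": joint torques, N m; "tool_pos": TCP position; "eef_rot": TCP orientation; "contact_force": force on the tool from outside, world axes, zero at the start; "moment": the same for the moment, N m; "opening": opening from 0.0 (shut) to 1.0 (fully open).
Only numpy, scipy, OpenCV 4.12 (cv2) and the standard library are available. Lean on these libraries where they do the work, as an engineer would, in place of code of your own. Each camera call takes 0.05 s, during which the arm holds its last target.

## Working session

There is one attempt and no reset: what is moved stays moved. The work goes in short steps, Python scripts to look and compute and a tool call to move; the robot and the scene stay as the last step left them, time stands still between calls to the robot, and variables do not carry over. Pictures are saved under pics/ and viewed, and the job is handed in when it is done.

Besides the shell and the picture viewer there is one more tool, called by a JSON object that holds its "fn" and its "kwargs", one argument or row to a line. carry_out: Moves the arm, as the interface text tells. Its arguments: {"type":"object","properties":{"commands":{"type":"array","items":{"type":"array","items":{"type":"number"}}},"fingers":{"type":"number"},"grip_force":{"type":"number"}},"required":["commands"]}

```bash
mkdir -p pics; cat > h.py <<'E'
import numpy as np, cv2
from plant import r
from scipy.spatial.transform import Rotation as R
def st():
    s=r.get_state(); print('t',round(s['clock'],2),'pos',np.round(s['tool_pos'],4),'rot\n',np.round(R.from_quat(s['eef_rot']).as_matrix(),3),'F',np.round(s['contact_force'],1),'open',s['opening']); return s
def proj(p,P):
    c=np.linalg.inv(p['extrinsics'])@np.r_[P,1]; u=c[:2]/c[2]; u=u*(1+p['k1']*(u@u)); K=p['intrinsics']; return np.round([K[0][0]*u[0]+K[0][2],K[1][1]*u[1]+K[1][2]],1)
def pix(p,uv,z):
    K=np.array(p['intrinsics']); d=(np.array(uv)-[K[0,2],K[1,2]])/[K[0,0],K[1,1]]; u=d.copy()
    for _ in range(20): u=d/(1+p['k1']*(u@u))
    E=np.array(p['extrinsics']); v=E[:3,:3]@np.r_[u,1]; o=E[:3,3]; return o+v*(z-o[2])/v[2]
E
python3 - <<'E'
from h import *
s=st()
for n in ['scene','top']:
    p=r.snapshot(n); cv2.imwrite(f'pics/{n}0.png',p['img']); print(n,p['shot'])
    for l in ['reel_loose_centre','pocket0','pocket1','pocket2','drawer_front','deck_front','module_face','cone_a_centre','cone_b_centre','jar_centre']:
        for d in r.spot_point(p,l)[:4]: print(l,round(d['p'],2),np.round(d['xyz'],4),proj(p,d['xyz']))
E
```

```text
t 0.0 pos [ 0.1933 -0.5937  0.2379] rot
 [[ 0.951  0.31  -0.001]
 [ 0.31  -0.951  0.002]
 [-0.    -0.002 -1.   ]] F [-1.3 -0.4  0. ] open 0.9995109984701033
scene 1
reel_loose_centre 0.9 [0.3326 0.1273 0.0235] [381.8 218.6]
reel_loose_centre 0.77 [ 0.5169 -0.0149  0.0513] [309.3 236. ]
reel_loose_centre 0.74 [ 0.5553 -0.2773  0.0306] [208.  226.5]
pocket0 0.75 [0.6179 0.0849 0.0328] [335.8 277.9]
pocket0 0.58 [0.5387 0.118  0.029 ] [358.9 262. ]
pocket1 0.75 [0.6179 0.0849 0.0328] [335.8 277.9]
pocket1 0.58 [0.5387 0.118  0.029 ] [358.9 262. ]
pocket2 0.75 [0.6179 0.0849 0.0328] [335.8 277.9]
pocket2 0.58 [0.5387 0.118  0.029 ] [358.9 262. ]
drawer_front 0.9 [ 0.5222 -0.1388  0.0374] [262.2 229.9]
deck_front 0.67 [0.7832 0.2722 0.1241] [414.2 325.1]
deck_front 0.6 [ 0.5292 -0.1295  0.0313] [264.5 234.2]
module_face 0.66 [0.6477 0.1444 0.0781] [360.4 278.1]
cone_a_centre 0.94 [0.6541 0.3134 0.1395] [448.6 279.6]
cone_b_centre 0.97 [ 0.5379 -0.4831  0.0601] [143.5 196.6]
jar_centre 0.79 [0.7838 0.2705 0.1239] [413.1 325.1]
top 2
reel_loose_centre 0.9 [0.3369 0.1348 0.026 ] [195.2 290.4
[... 262 characters left out ...]
 [146.6 127.2]
pocket1 0.97 [0.6215 0.0873 0.0321] [214.9 191.3]
pocket1 0.95 [0.541  0.1194 0.0289] [203.  218.9]
pocket1 0.6 [0.7835 0.2701 0.1191] [146.6 127.2]
pocket2 0.97 [0.6215 0.0873 0.0321] [214.9 191.3]
pocket2 0.95 [0.541  0.1194 0.0289] [203.  218.9]
pocket2 0.6 [0.7835 0.2701 0.1191] [146.6 127.2]
drawer_front 0.62 [ 0.5228 -0.1432  0.0408] [294.1 226.2]
deck_front 0.9 [ 0.5296 -0.128   0.0277] [288.6 224.2]
deck_front 0.31 [0.623  0.0878 0.0302] [214.8 190.9]
module_face 0.72 [0.6446 0.1466 0.0756] [192.2 180.4]
cone_a_centre 0.96 [0.6544 0.3185 0.1358] [124.5 171.6]
cone_b_centre 0.71 [ 0.5392 -0.4814  0.0588] [413.8 221.7]
jar_centre 0.73 [0.781  0.2716 0.1204] [145.9 127.9]
```

View pics/scene0.png

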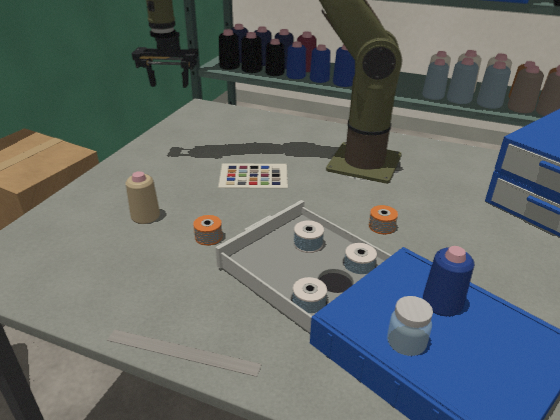

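View pics/top0.png

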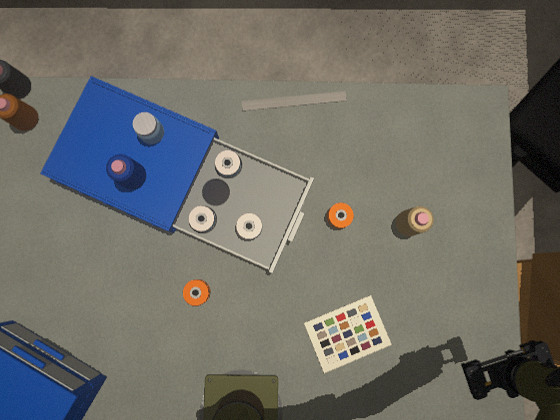

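```bash
python3 - <<'E'
import cv2
a=cv2.imread('pics/top0.png')[140:300,130:350]
cv2.imwrite('pics/crop0.png',cv2.resize(a,None,fx=3.6,fy=3.6,interpolation=cv2.INTER_CUBIC))
E
```

```text
(no output)
```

View pics/crop0.png

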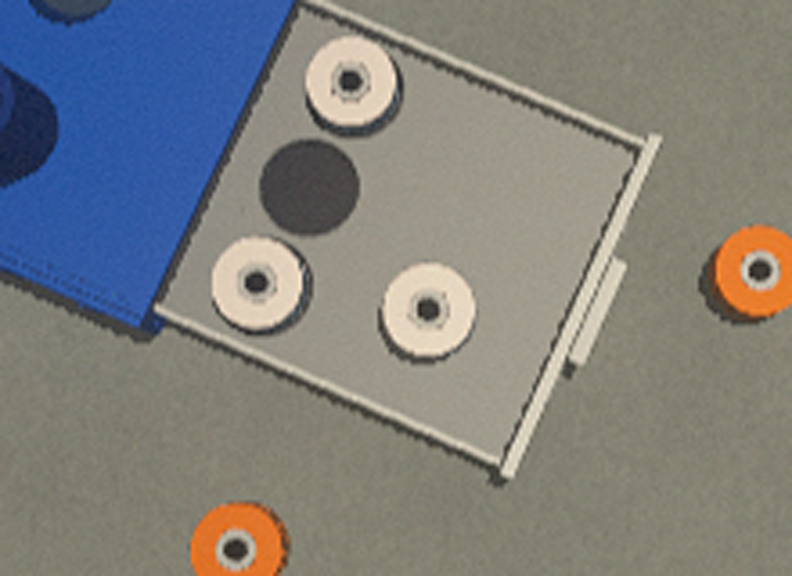

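Candidates in the top picture:
- White reels at (249,226), (228,162) and (201,218).
- Orange look-alikes at (341,215) and (196,292), on the bench.

The stray reel is the white one at (249,226), on the flat front part of the deck. The empty pocket is the middle one, at (216,191). The close crop confirms both. I'll move to hover in front of the reel.

{"fn": "carry_out", "kwargs": {
  "commands": [
    [0.42,-0.42,0,0,0,-25],
    [0.42,-0.42,0,0,0,-25],
    [0.42,-0.42,0,0,0,-25],
    [0.42,-0.42,0,0,0,-25],
    [0.42,-0.42,0,0,0,-25],
    [0.42,-0.42,0,0,0,-25],
    [0.42,-0.42,0,0,0,-25],
    [0.42,-0.42,0,0,0,-25],
    [0.42,-0.42,0,0,0,-25],
    [0.42,-0.42,0,0,0,-25],
    [0.42,-0.42,0,0,0,-25],
    [0.42,-0.42,0,0,0,-25]
  ],
  "fingers": 145
}}

```text
clock: 2.3
tool_pos: [0.464, -0.0623, 0.239]
eef_rot: [0.93, 0.367, 0.001, 0.0]
contact_force: [1.0, -0.4, -0.1]
opening: 0.43
```

```bash
cat >> h.py <<'E'
def wrist(name):
    s=r.get_state(); p=r.snapshot('wrist'); T=np.eye(4); T[:3,:3]=R.from_quat(s['eef_rot']).as_matrix(); T[:3,3]=s['tool_pos']
    p['extrinsics']=T@np.array(p['tool_from_camera']); cv2.imwrite(f'pics/{name}.png',p['img']); return p
def spots(p,ls):
    for l in ls:
        for d in r.spot_point(p,l)[:4]:
            if d['p']>.4: print(l,round(d['p'],2),np.round(d['xyz'],4),proj(p,d['xyz']))
E
python3 - <<'E'
from h import *
st(); p=wrist('w1'); spots(p,['reel_loose_centre','pocket1','deck_front','drawer_front'])
E
```

```text
t 2.3 pos [ 0.464  -0.0623  0.239 ] rot
 [[ 0.73   0.684  0.001]
 [ 0.684 -0.73   0.   ]
 [ 0.001  0.001 -1.   ]] F [ 1.  -0.4 -0.1] open 0.4304563526458496
reel_loose_centre 0.91 [0.332  0.1316 0.0233] [ 75.5 149.7]
reel_loose_centre 0.63 [ 0.5216 -0.0097  0.0538] [277.5 109.4]
deck_front 0.85 [ 0.5276 -0.1276  0.0284] [356.3 179.2]
drawer_front 0.96 [ 0.5211 -0.1401  0.0436] [362.9 193.8]
```

View pics/w1.png

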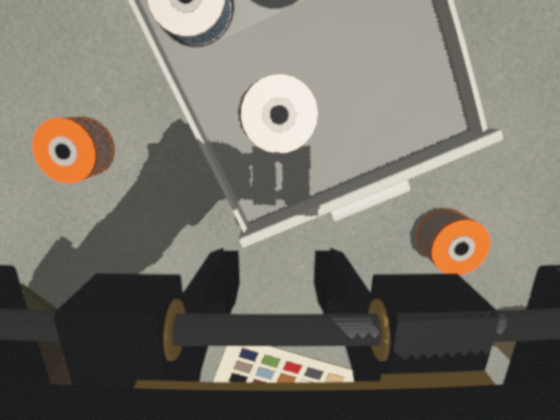

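```bash
python3 - <<'E'
from h import *
p=wrist('w2'); print(pix(p,(279,114),.076))
p=r.snapshot('top'); cv2.imwrite('pics/top1.png',p['img'])
# pocket rim (deck), reel tops, drawer front corners in the top picture
from math import *
g=cv2.cvtColor(p['img'],cv2.COLOR_BGR2GRAY)
m=np.zeros_like(g); m[172:212,197:236]=(g[172:212,197:236]<90)
n,_,s,c=cv2.connectedComponentsWithStats(m); i=1+np.argmax(s[1:,4]); print(s[i],c[i],'pocket',pix(p,c[i],.030),pix(p,c[i],.022))
for uv in [(248.8,226),(227.8,162.5),(201.5,218.3)]: print(uv,pix(p,uv,.076 if uv[0]>240 else .062))
for uv in [(312,178.5),(271,272)]: print('front corner',pix(p,uv,.067))
E
```

```text
[ 0.51761699 -0.01708406  0.076     ]
[202 179  28  26 560] [215.4375     191.62321429] pocket [0.62095265 0.08585748 0.03      ] [0.62224718 0.08684916 0.022     ]
(248.8, 226) [ 0.51824016 -0.01555941  0.076     ]
(227.8, 162.5) [0.70067152 0.04922039 0.062     ]
(201.5, 218.3) [0.5391132  0.11870173 0.062     ]
front corner [ 0.65719693 -0.19153054  0.067     ]
front corner [ 0.39233366 -0.07933771  0.067     ]
```

{"fn": "carry_out", "kwargs": {
  "commands": [
    [0.012,0.004,0.0,0,0,-1.3],
    [0.012,0.004,0.04,0,0,-1.3],
    [0.012,0.004,0.08,0,0,-1.3],
    [0.012,0.004,0.12,0,0,-1.3],
    [0.012,0.004,0.15,0,0,-1.3],
    [0.012,0.004,0.175,0,0,-1.3],
    [0.012,0.004,0.19,0,0,-1.3],
    [0.012,0.004,0.197,0,0,-1.3],
    [0.012,0.004,0.197,0,0,-1.3]
  ]
}}

```text
clock: 3.55
tool_pos: [0.4745, -0.06, 0.041]
eef_rot: [0.926, 0.377, -0.0, -0.0]
contact_force: [-0.1, -0.0, 1.2]
opening: 0.43
```

```bash
python3 - <<'E'
from h import *
st(); p=wrist('w3'); q=r.snapshot('scene'); cv2.imwrite('pics/s3.png',cv2.resize(q['img'][180:340,180:420],None,fx=3,fy=3))
E
```

```text
t 3.55 pos [ 0.4745 -0.06    0.041 ] rot
 [[ 0.715  0.699 -0.001]
 [ 0.699 -0.715 -0.   ]
 [-0.001 -0.    -1.   ]] F [-0.1 -0.   1.2] open 0.43034245505120583
```

View pics/w3.png

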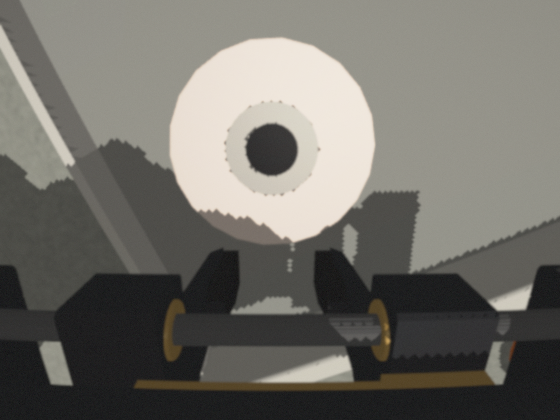

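View pics/s3.png

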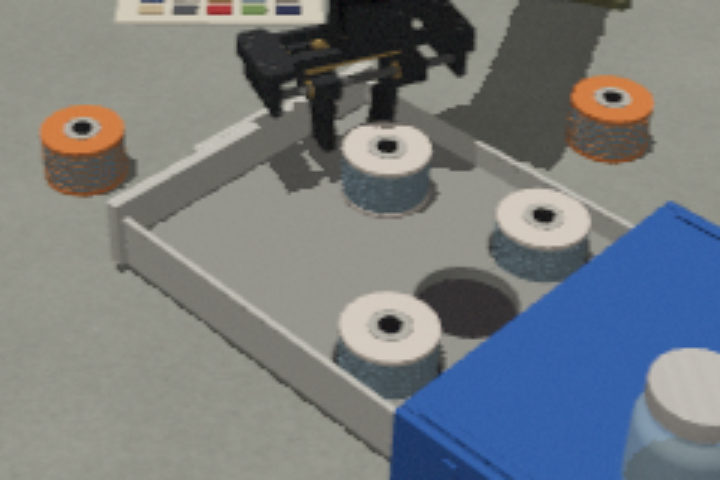

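The reel at wrist (272,140) is centred ahead of the fingers at (238..316,270). The arm is clear of the front and the walls. Now I'll push gently along tool x.

{"fn": "carry_out", "kwargs": {
  "commands": [
    [0.01,0,0,0,0,0],
    [0.018,0,0,0,0,0],
    [0.024,0,0,0,0,0],
    [0.03,0,0,0,0,0],
    [0.038,0,0,0,0,0],
    [0.046,-0.001,0,0,0,0],
    [0.054,-0.001,0,0,0,0],
    [0.062,-0.001,0,0,0,0],
    [0.07,-0.001,0,0,0,0],
    [0.078,-0.001,0,0,0,0],
    [0.085,-0.002,0,0,0,0],
    [0.09,-0.002,0,0,0,0]
  ]
}}

```text
clock: 4.85
tool_pos: [0.5381, 0.0056, 0.0417]
eef_rot: [0.926, 0.378, 0.0, -0.0]
contact_force: [-2.3, -2.0, 3.3]
opening: 0.43
```

```bash
python3 - <<'E'
from h import *
st(); p=wrist('w4'); q=r.snapshot('scene'); cv2.imwrite('pics/s4.png',cv2.resize(q['img'][180:340,180:420],None,fx=3,fy=3))
E
```

```text
t 4.85 pos [0.5381 0.0056 0.0417] rot
 [[ 0.715  0.699  0.001]
 [ 0.699 -0.715  0.001]
 [ 0.001  0.    -1.   ]] F [-2.3 -2.   3.3] open 0.430376814698294
```

View pics/w4.png

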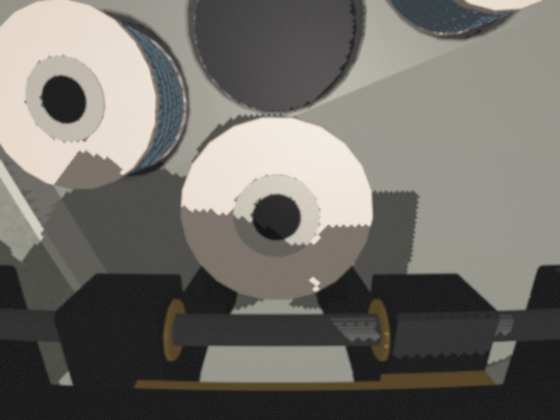

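View pics/s4.png

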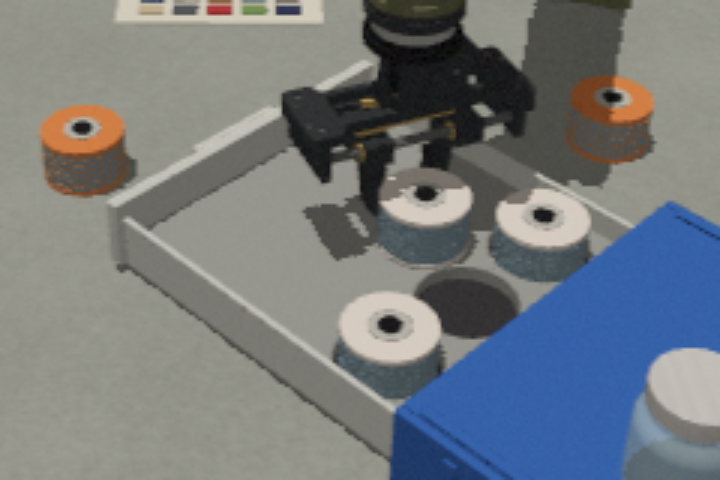

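```bash
python3 - <<'E'
from h import *
s=r.get_state(); p=wrist('w5'); Rm=R.from_quat(s['eef_rot']).as_matrix()
t=lambda P: np.round(Rm.T@(np.array(P)-s['tool_pos']),4)
print('reel',t(pix(p,(277,208),.076)), pix(p,(277,208),.076))
print('pocket',t([.620,.085,.03]),proj(p,[.62,.085,.03]))
spots(p,['pocket1','reel_b_centre'])
print('rim L/R',t(pix(p,(192,25),.03)),t(pix(p,(362,25),.03)),'near rim',t(pix(p,(277,112),.03)))
E
```

```text
reel [ 0.0428  0.0002 -0.0342] [0.5691979  0.03588908 0.076     ]
pocket [0.1134 0.0006 0.012 ] [277.9  27. ]
pocket1 0.95 [0.6216 0.088  0.0277] [275.6  20.6]
reel_b_centre 0.81 [0.5416 0.1246 0.0429] [88.8 93.8]
rim L/R [ 0.1146 -0.038   0.012 ] [0.1145 0.0384 0.012 ] near rim [0.0763 0.0002 0.0119]
```

{"fn": "carry_out", "kwargs": {
  "commands": [
    [0.008,0,0,0,0,0],
    [0.016,0,0,0,0,0],
    [0.024,0,0,0,0,0],
    [0.032,0,0,0,0,0],
    [0.04,0,0,0,0,0],
    [0.047,0,0,0,0,0],
    [0.053,0,0,0,0,0],
    [0.058,0,0,0,0,0],
    [0.063,0,0,0,0,0],
    [0.067,0,0,0,0,0],
    [0.07,0,0,0,0,0],
    [0.072,0,0,0,0,0]
  ]
}}

```text
clock: 6.3
tool_pos: [0.5893, 0.0556, 0.0416]
eef_rot: [0.926, 0.377, 0.0, -0.0]
contact_force: [-0.9, 0.4, 0.0]
opening: 0.43
```

```bash
python3 - <<'E'
from h import *
st(); p=wrist('w6'); q=r.snapshot('scene'); cv2.imwrite('pics/s6.png',cv2.resize(q['img'][180:340,180:420],None,fx=3,fy=3))
E
```

```text
t 6.3 pos [0.5893 0.0556 0.0416] rot
 [[ 0.715  0.699  0.001]
 [ 0.699 -0.715  0.001]
 [ 0.001  0.    -1.   ]] F [-0.9  0.4  0. ] open 0.43007304542289837
```

View pics/w6.png

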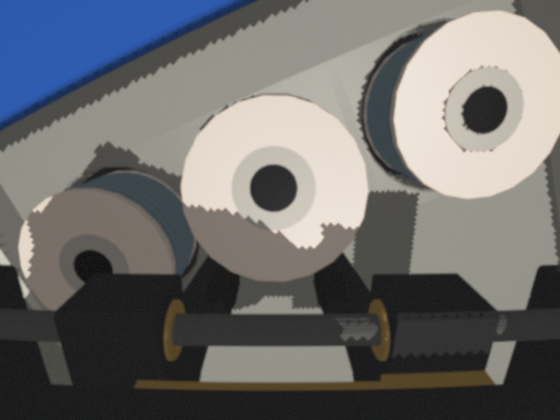

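View pics/s6.png

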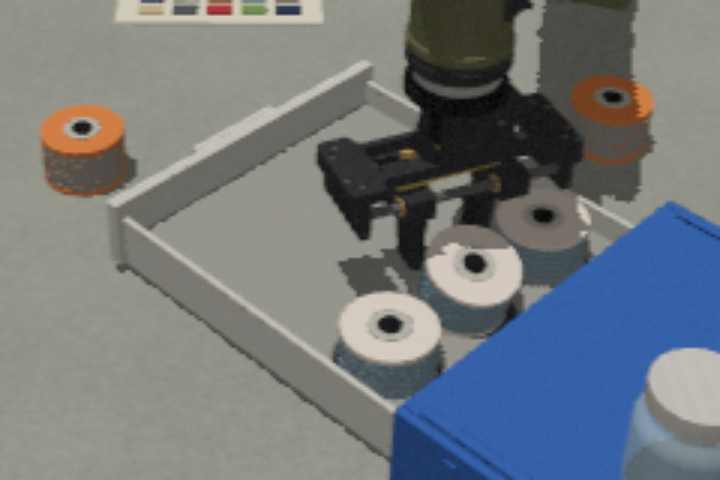

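The reel is tipped forward, with its rear edge still hanging on the rim. A few more millimetres should drop it.

{"fn": "carry_out", "kwargs": {
  "commands": [
    [0.002,0,0,0,0,0],
    [0.004,0,0,0,0,0],
    [0.006,0,0,0,0,0],
    [0.006,0,0,0,0,0],
    [0.006,0,0,0,0,0]
  ]
}}

```text
clock: 6.9
tool_pos: [0.5931, 0.0592, 0.0417]
eef_rot: [0.926, 0.377, -0.0, 0.0]
contact_force: [0.0, -0.1, -0.4]
opening: 0.433
```

```bash
python3 - <<'E'
from h import *
st(); p=wrist('w7'); q=r.snapshot('scene'); cv2.imwrite('pics/s7.png',cv2.resize(q['img'][180:340,180:420],None,fx=3,fy=3))
E
```

```text
t 6.9 pos [0.5931 0.0592 0.0417] rot
 [[ 0.715  0.699 -0.   ]
 [ 0.699 -0.715 -0.   ]
 [-0.     0.    -1.   ]] F [ 0.  -0.1 -0.4] open 0.43305015950020215
```

View pics/w7.png

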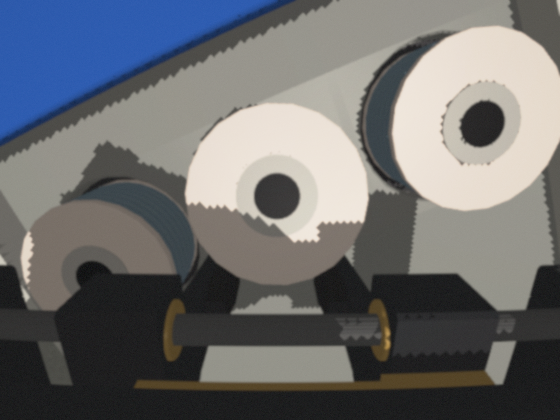

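View pics/s7.png

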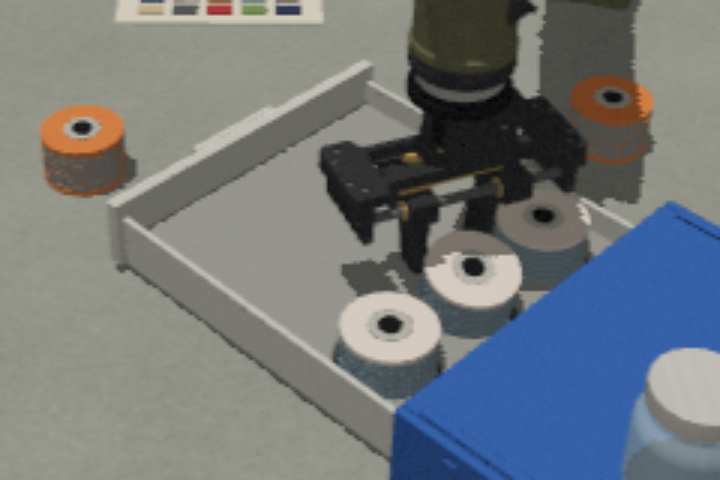

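It looks level and down. I'll back off and up, then check from a height.

{"fn": "carry_out", "kwargs": {
  "commands": [
    [-0.006,0,0,0,0,0],
    [-0.015,0,0,0,0,0],
    [-0.02,0,-0.02,0,0,0],
    [-0.025,0,-0.06,0,0,0],
    [-0.06,0,-0.1,0,0,-8],
    [-0.1,0,-0.15,0,0,-16],
    [-0.15,0,-0.17,0,0,-22],
    [-0.2,0,-0.17,0,0,-22],
    [-0.2,0,-0.17,0,0,-22],
    [-0.2,0,-0.17,0,0,-22]
  ],
  "fingers": 255
}}

```text
clock: 8.0
tool_pos: [0.4472, -0.0836, 0.2122]
eef_rot: [0.838, 0.545, -0.001, 0.001]
contact_force: [1.1, -1.4, -0.2]
opening: 0.007
```

```bash
python3 - <<'E'
from h import *
st(); p=wrist('w8'); spots(p,['reel_loose_centre','pocket1','drawer_front','module_face'])
q=r.snapshot('top'); cv2.imwrite('pics/t8.png',cv2.resize(q['img'][140:300,130:350],None,fx=3.6,fy=3.6)); spots(q,['reel_loose_centre','drawer_front','module_face'])
q=r.snapshot('scene'); cv2.imwrite('pics/s8.png',cv2.resize(q['img'][180:340,180:420],None,fx=3,fy=3));spots(q,['reel_loose_centre','drawer_front'])
E
```

```text
t 8.0 pos [ 0.4472 -0.0836  0.2122] rot
 [[ 0.406  0.914 -0.001]
 [ 0.914 -0.406 -0.002]
 [-0.003 -0.    -1.   ]] F [ 1.1 -1.4 -0.2] open 0.007496421738370197
reel_loose_centre 0.97 [ 0.5551 -0.2793  0.0261] [423.2 294.1]
reel_loose_centre 0.71 [0.3313 0.1308 0.0251] [78.  36.4]
pocket1 0.45 [ 0.5246 -0.1417  0.0424] [366.8 208.9]
drawer_front 0.9 [ 0.5243 -0.1402  0.0429] [366.2 207.9]
reel_loose_centre 0.82 [0.335  0.1383 0.0261] [193.9 291.1]
reel_loose_centre 0.8 [ 0.5525 -0.2724  0.0236] [338.3 217.2]
reel_loose_centre 0.62 [0.6176 0.0842 0.039 ] [215.6 192.3]
drawer_front 0.91 [ 0.5223 -0.1418  0.0421] [293.6 226.3]
module_face 0.96 [0.6467 0.147  0.0809] [191.7 179.3]
reel_loose_centre 0.84 [0.6144 0.0797 0.039 ] [334.3 274.3]
reel_loose_centre 0.77 [ 0.5563 -0.2762  0.0265] [208.3 228.1]
reel_loose_centre 0.74 [0.5396 0.1193 0.0312] [359.5 261.7]
reel_loose_centre 0.66 [0.3353 0.1288 0.0227] [382.1 219.5]
drawer_front 0.65 [ 0.5245 -0.1397  0.0363] [261.5 230.7]
```

View pics/w8.png

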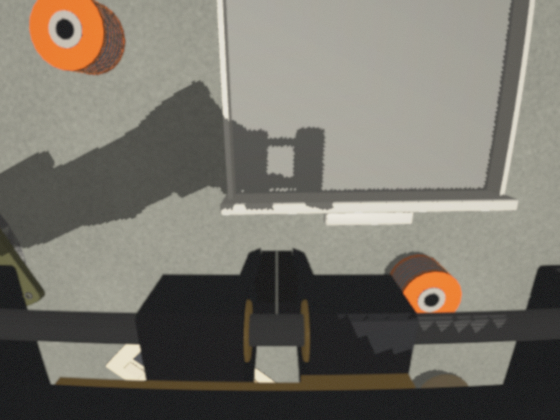

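View pics/s8.png

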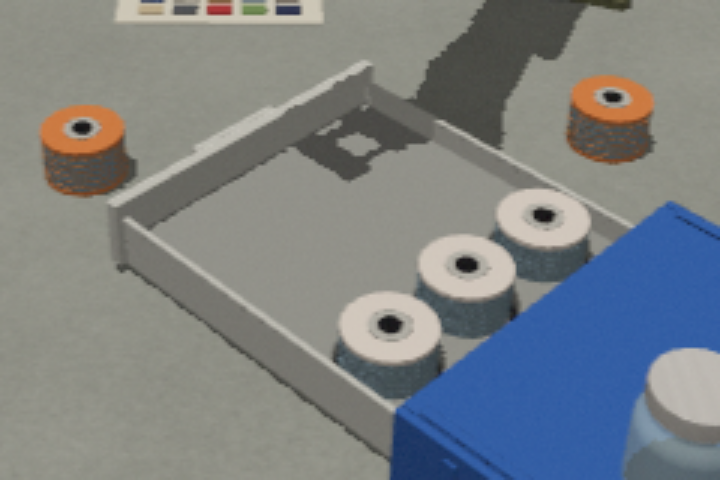

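View pics/t8.png

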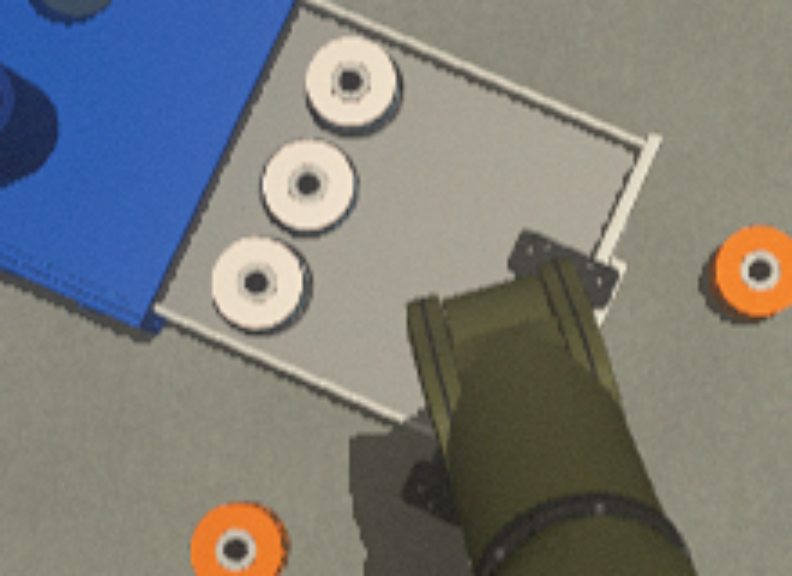

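All three reels stand level and in line, at scene crop (390,325), (467,265) and (543,215), and the drawer front hasn't moved. Next I'll go in front of the pull lip.

{"fn": "carry_out", "kwargs": {
  "commands": [
    [-0.04,0.04,0,0,0,-0.5],
    [-0.082,0.07,0,0,0,-0.5],
    [-0.082,0.093,0,0,0,-0.5],
    [-0.082,0.093,0.04,0,0,-0.5],
    [-0.082,0.093,0.085,0,0,-0.5],
    [-0.082,0.093,0.13,0,0,-0.5],
    [-0.082,0.093,0.16,0,0,-0.5],
    [-0.082,0.093,0.17,0,0,-0.5],
    [-0.082,0.093,0.17,0,0,-0.5]
  ]
}}

```text
clock: 9.5
tool_pos: [0.5018, -0.1926, 0.0408]
eef_rot: [0.835, 0.551, -0.001, -0.001]
contact_force: [0.4, 0.0, 0.9]
opening: 0.007
```

```bash
python3 - <<'E'
from h import *
st(); p=wrist('w9'); print(np.round(p['tool_from_camera'],3)); spots(p,['drawer_front'])
E
```

```text
t 9.5 pos [ 0.5018 -0.1926  0.0408] rot
 [[ 0.393  0.92  -0.002]
 [ 0.92  -0.393  0.   ]
 [-0.    -0.002 -1.   ]] F [0.4 0.  0.9] open 0.007291198550041463
[[-0.    -0.956 -0.294  0.077]
 [ 1.     0.    -0.001  0.   ]
 [ 0.001 -0.294  0.956 -0.146]
 [ 0.     0.     0.     1.   ]]
drawer_front 0.77 [ 0.5219 -0.1391  0.0462] [269.9 157.5]
```

View pics/w9.png

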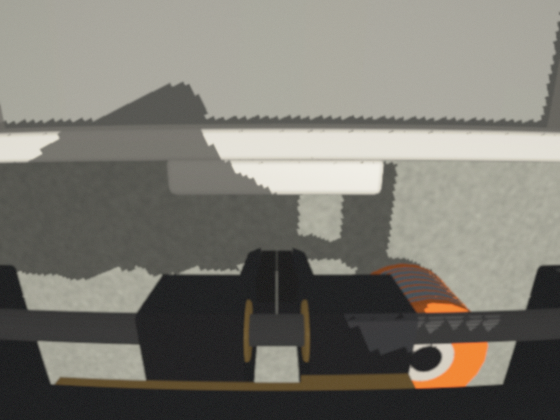

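{"fn": "carry_out", "kwargs": {
  "commands": [
    [0.015,0,0,0,0,0],
    [0.025,0,0,0,0,0],
    [0.031,0,0,0,0,0],
    [0.037,0,0,0,0,0],
    [0.046,0,0,0,0,0],
    [0.058,0,0,0,0,0],
    [0.073,0,0,0,0,0],
    [0.088,0,0,0,0,0],
    [0.103,0,0,0,0,0],
    [0.116,0,0,0,0,0],
    [0.125,0,0,0,0,0],
    [0.13,0,0,0,0,0]
  ]
}}

```text
clock: 10.8
tool_pos: [0.5539, -0.073, 0.0419]
eef_rot: [0.835, 0.551, 0.0, 0.0]
contact_force: [-0.6, -4.8, 4.2]
opening: 0.006
```

```bash
python3 - <<'E'
from h import *
st(); q=r.snapshot('scene'); cv2.imwrite('pics/s10.png',cv2.resize(q['img'][180:380,180:480],None,fx=2.6,fy=2.6))
E
```

```text
t 10.8 pos [ 0.5539 -0.073   0.0419] rot
 [[ 0.393  0.92   0.001]
 [ 0.92  -0.393 -0.   ]
 [-0.     0.001 -1.   ]] F [-0.6 -4.8  4.2] open 0.006201547607980795
```

View pics/s10.png

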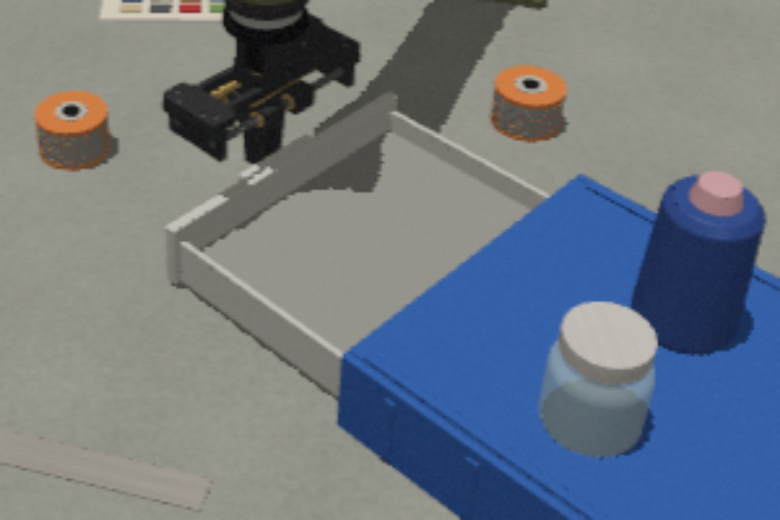

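The drawer is sliding in and the reels have passed under the module's edge. About 210 mm remains.

{"fn": "carry_out", "kwargs": {
  "commands": [
    [0.01,0,0,0,0,0],
    [0.024,0,0,0,0,0],
    [0.04,0,0,0,0,0],
    [0.058,0,0,0,0,0],
    [0.076,0,0,0,0,0],
    [0.094,0,0,0,0,0],
    [0.112,0,0,0,0,0],
    [0.13,0,0,0,0,0],
    [0.145,0,0,0,0,0],
    [0.158,0,0,0,0,0],
    [0.168,0,0,0,0,0],
    [0.175,0,0,0,0,0]
  ]
}}

```text
clock: 12.05
tool_pos: [0.6222, 0.0881, 0.0415]
eef_rot: [0.835, 0.551, -0.0, -0.0]
contact_force: [-1.1, -4.1, 3.3]
opening: 0.008
```

{"fn": "carry_out", "kwargs": {
  "commands": [
    [0.006,0,0,0,0,0],
    [0.012,0,0,0,0,0],
    [0.017,0,0,0,0,0],
    [0.022,0,0,0,0,0],
    [0.026,0,0,0,0,0],
    [0.029,0,0,0,0,0],
    [0.029,0,0,0,0,0]
  ]
}}

```text
clock: 12.75
tool_pos: [0.6338, 0.1153, 0.0415]
eef_rot: [0.834, 0.551, 0.0, -0.0]
contact_force: [-2.0, -1.6, 0.6]
opening: 0.004
```

```bash
python3 - <<'E'
from h import *
st(); q=r.snapshot('scene'); cv2.imwrite('pics/s11.png',cv2.resize(q['img'][180:380,180:480],None,fx=2.6,fy=2.6)); wrist('w11')
E
```

```text
t 12.75 pos [0.6338 0.1153 0.0415] rot
 [[ 0.393  0.92   0.   ]
 [ 0.92  -0.393  0.001]
 [ 0.001 -0.    -1.   ]] F [-2.  -1.6  0.6] open 0.004271213786526635
```

View pics/s11.png

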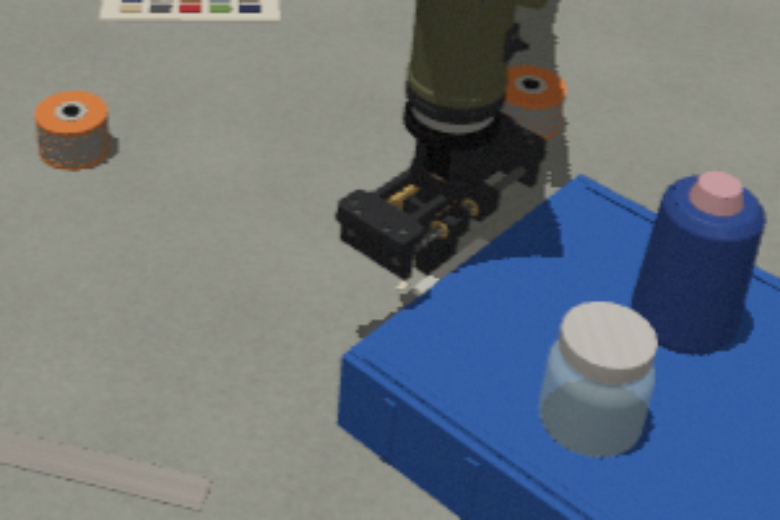

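View pics/w11.png

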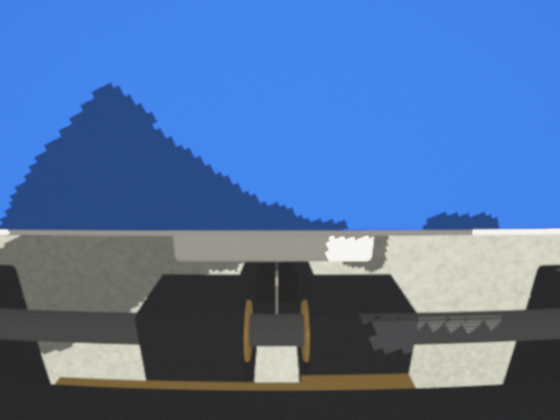

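The front is almost flush. I'll press on slowly until I feel the stop.

{"fn": "carry_out", "kwargs": {
  "commands": [
    [0.003,0,0,0,0,0],
    [0.005,0,0,0,0,0],
    [0.006,0,0,0,0,0],
    [0.006,0,0,0,0,0]
  ]
}}

```text
clock: 13.25
tool_pos: [0.6358, 0.1197, 0.0416]
eef_rot: [0.835, 0.551, -0.0, -0.0]
contact_force: [-3.2, -3.1, 0.8]
opening: 0.007
```

```bash
python3 - <<'E'
from h import *
s=st(); c=np.array([.397,.918]); print((s['tool_pos'][:2]-np.array([.5225,-.141]))@c)
E
```

```text
t 13.25 pos [0.6358 0.1197 0.0416] rot
 [[ 0.393  0.919 -0.001]
 [ 0.919 -0.393 -0.   ]
 [-0.    -0.    -1.   ]] F [-3.2 -3.1  0.8] open 0.007029959680498626
0.284343505618983
```

{"fn": "carry_out", "kwargs": {
  "commands": [
    [0.002,0,0,0,0,0],
    [0.004,0,0,0,0,0],
    [0.004,0,0,0,0,0]
  ]
}}

```text
clock: 13.55
tool_pos: [0.6365, 0.1214, 0.0416]
eef_rot: [0.835, 0.55, -0.002, 0.001]
contact_force: [-5.2, -5.5, 4.6]
opening: 0.006
```

{"fn": "carry_out", "kwargs": {
  "commands": [
    [0.002,0,0,0,0,0],
    [0.004,0,0,0,0,0],
    [0.004,0,0,0,0,0]
  ]
}}

```text
clock: 13.85
tool_pos: [0.6365, 0.1214, 0.0416]
eef_rot: [0.835, 0.55, -0.005, 0.002]
contact_force: [-9.1, -10.7, 9.1]
opening: 0.004
```

The position has stopped while the force climbs, so the drawer is on its stop. Now I'll back off, rise and check.

{"fn": "carry_out", "kwargs": {
  "commands": [
    [-0.01,0,0,0,0,0],
    [-0.03,0,0,0,0,0],
    [-0.06,0,0,0,0,0],
    [-0.08,0,-0.03,0,0,0],
    [-0.1,0,-0.07,0,0,0],
    [-0.12,0,-0.11,0,0,0],
    [-0.14,0,-0.15,0,0,0],
    [-0.14,0,-0.17,0,0,0],
    [-0.14,0,-0.17,0,0,0],
    [-0.14,0,-0.17,0,0,0]
  ]
}}

```text
clock: 14.85
tool_pos: [0.5853, -0.0004, 0.212]
eef_rot: [0.834, 0.551, 0.002, 0.0]
contact_force: [0.6, -0.6, -0.6]
opening: 0.001
```

```bash
python3 - <<'E'
from h import *
st(); q=r.snapshot('scene'); cv2.imwrite('pics/s12.png',cv2.resize(q['img'][180:380,180:480],None,fx=2.6,fy=2.6)); spots(q,['drawer_front','module_face','cone_a_centre','cone_b_centre','jar_centre']);p=wrist('w12');spots(p,['drawer_front','module_face'])
E
```

```text
t 14.85 pos [ 5.853e-01 -4.000e-04  2.120e-01] rot
 [[ 0.392  0.92   0.003]
 [ 0.92  -0.392  0.002]
 [ 0.003  0.002 -1.   ]] F [ 0.6 -0.6 -0.6] open 0.001458033717986849
drawer_front 0.69 [0.6536 0.315  0.1392] [449.4 279.7]
drawer_front 0.54 [0.647  0.1449 0.0363] [358.6 292.4]
cone_a_centre 0.71 [0.6551 0.3151 0.1398] [449.5 280. ]
cone_b_centre 0.82 [ 0.5382 -0.4827  0.0636] [143.3 195.6]
cone_b_centre 0.42 [0.7825 0.2703 0.1237] [413.1 324.7]
jar_centre 0.89 [0.7818 0.2704 0.1226] [413.1 324.9]
drawer_front 0.79 [0.6422 0.1447 0.0427] [272.3  17.1]
```

View pics/s12.png

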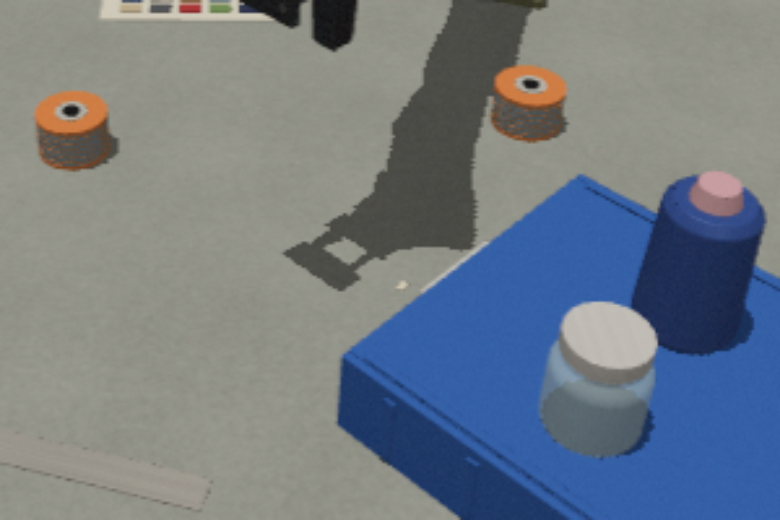

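View pics/w12.png

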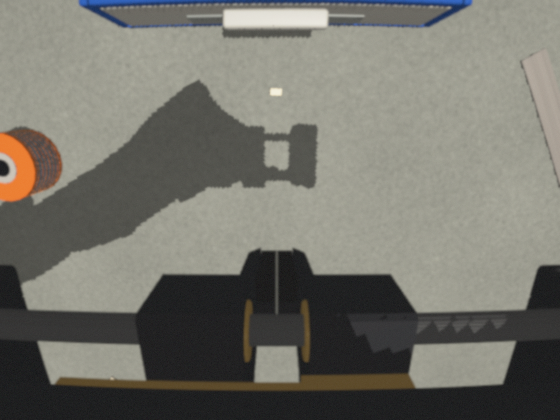

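The front is flush in the blue opening at wrist (275,17), and the cones and jar are where they were. I'm handing in.

```bash
python3 - <<'E'
from h import *
print(r.finish_job()); st()
E
```

```text
the job is handed in; nothing more can be done
None
the job is handed in; nothing more can be done
```

The stray reel is down in the middle pocket, the drawer is shut, and I handed the job in after about 15 s on the robot's clock. No verdict is reported.

- **Reel:** I nudged it about 0.14 m across the deck with the two part-open fingers as a cradle, without gripping or lifting it. It tipped on the pocket's rim as described, and dropped level after a further 6 mm.
- **Drawer:** I pushed it at the pull lip with the fingers shut until it stopped moving while the force rose to about 17 N. I then backed off so that the robot touches nothing.
- **Last checks:** Before closing, pictures showed all three reels level and in line. After closing, the network put the drawer front within about 5 mm of the module's face, and the pictures show it flush. Its estimates for the cones and jar were within about 5 mm of those at the start.
- **Not seen or disagreeing:** The reels can't be seen inside the shut drawer, so their final state wasn't checked directly. The network also reported the orange look-alike reels as the stray one, and one "drawer_front" on the blue cone. I dismissed these from the pictures.

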